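# Mount the neon power supply on the sign's studs

## Robot

A 6-joint arm with a two-finger parallel gripper is mounted at the origin on the work surface. World frame = base frame: x ahead of the robot, y to its left, z up, the work surface at z = 0. Lengths are in m, angles in rad, forces in N, time in s.
With the tool pointing down it reaches from about 0.375 to 0.825 m from the base axis. Payload 5.5 kg.
Tool frame: the origin (TCP) lies at the very end of the fingers, on their centre line; the grasp point (between the pads) lies 19 mm behind it; z points along the fingers, y is the direction in which the jaws open and shut (so a half turn about z gives the same grasp; the last joint's range is limited). The gripper opens to 85 mm and grips with 20 to 120 N. Pads are 22 mm wide; open, the fingers measure 114 mm over their backs; the gripper's body (76 mm by 85 mm) begins 54 mm behind the grasp point. The pads swing forward as they close: fully open they stand 13 mm farther back than shut.
Start: joints at [-1.172, 0.314, -0.047, 1.21, 0, 1.571], TCP at [0.233, -0.553, 0.195] pointing down, gripper open.
Joint ranges: [-2.67, 2.67], [-0.69, 1.73], [-1.03, 1.25], [-2.08, 2.16], [-1.42, 1.45], [-3.14, 3.14]. Speed limits (rad/s): [2.39, 2.39, 3.01, 3.14, 3.14, 3.14].

## Interface

Orientations are given as a unit quaternion [x, y, z, w].
In Python, from bench import telemetry, vision, sign_off gives the robot as it stands.
- The arm moves only by the shell command python3 -m jog 'ROWS' [FORCE]. ROWS is a JSON object of lists of equal length, an entry for each row: "travel": the shift along the tool's x, y, z in cm, a list of three; "twist": the turn about the tool's z in degrees; "fingers": the closure, from 0 (fully open) to 1 (shut). In form: {"travel": [[tx, ty, tz], ...], "twist": [twist, ...], "fingers": [fingers, ...]}. A call has 1 to 12 rows; each row is the pose to reach, as a shift and turn from the pose commanded when the call began, along the tool's axes at that moment; what a row does not reach only later rows make up. A row lasts 1/8 s, in which the tool goes at most 62.5 mm and 10.7 degrees, less where a joint would pass 70% of its speed; a pose out of reach is approached as far as the arm can. A call with a gripper value outside its range is refused whole. The fingers move at their own pace and stop on an object; FORCE is the grip in N (left out, the last holds). Time passes only in rows, so rows that repeat a pose let the fingers close. It gives the time, the measured TCP pose, the force and the opening at its end, in the units of the state.
- telemetry.read_state(): the state, without advancing time (a new reading comes with each control period).
- vision.grab_frame(name): name is "scene" or "top" or "wrist"; returns a dict with "pixels" (384x512x3 uint8, red, green, blue), "intrinsics" (3x3 intrinsics, pixels), "dist" ([k1, k2, p1, p2, k3] as OpenCV has them; the pictures are not rectified), "rvec" (rotation vector, rad) and "tvec" (3), from world to camera coordinates, as OpenCV has them. Camera axes: x right, y down, z forward; pixel columns grow to the right and rows downward; lengths in m; the calibration is good to about 2 mm. A picture is of the moment at which its call begins. There is no depth.
- sign_off(): hands the job in, once; it reports no verdict.
The state is a dict: "t": time; "joint_positions": joint angles; "qd": joint speeds; "joint_torque": joint torques, N m; "eef_pos": TCP position; "eef_rot": TCP orientation; "ft_force": force on the tool from outside, world axes, zero at the start; "torque": the same for the moment, N m; "gripper_width": finger opening in m.
Only numpy, scipy, OpenCV 4.12 (cv2) and the standard library are available. Lean on these libraries where they do the work, as an engineer would, in place of code of your own. Each camera call takes 0.05 s, during which the arm holds its last target. There are 200 camera calls.

## Task

Mount the neon power supply on the sign panel: with its slotted end swung aside towards the robot, get its hole down over the plain locating pin so that it lies flat on the panel, then swing it about the pin until the slotted foot is fully home under the washer of the other stud, and let go. Be gentle and do not force it on the studs, keep off the glass tube, and leave the other things on the bench where they are.

Things in the scene. Friction and masses are not known exactly. Their poses are not given: they have to be found in the camera images.
- psu_mid (a point): Centre (half-way up) of the loose neon power supply's aluminium case with black end caps, 112 (x) x 56 (y) x 36 mm high, flat sides, 0.4 to 0.65 kg. From each end a steel foot 4 mm thick, 40 mm wide sticks out 30 mm, level with the case's underside. x points to the foot with the round hole, y to the side where the other foot's slot is open, z up.
- psu_hole (a point): Centre of the round hole (10.5 mm, through the 4 mm foot), at the underside: 70 mm from the case's centre along the supply's x, 18 mm below it. Axes as psu_mid.
- psu_slot (a point): Where the stud's axis stands in the slot when home, at the underside: 70 mm from the case's centre along the supply's -x, 18 mm below it. Slot 12 mm wide along x, open to +y, its floor 4 mm past this point in -y. Above this foot two porcelain outlets stick out 10 mm from the case. Axes as psu_mid.
- panel: Grey sign panel lying fixed on the bench, 250 (x) x 360 (y) x 10 mm thick; origin: centre of its underside, z up. Two steel studs in a row along y on its -x half (nearer the robot), the glass tube on its +x half. With the supply home its x points along panel -y and its y along panel +x.
- pin_mark (a point): Where the locating pin ought to stand, on the panel's top surface (panel x -60, y -70 mm; panel axes). Plain fixed steel pin 8 mm thick, 12 mm high, flat top, edge just broken. The studs were set by hand: the pin really stands up to 6 mm from here along panel x and up to 6 mm along panel y, and has to be felt for.
- hook_mark (a point): Where the other stud ought to stand (panel x -60, y +70 mm, top surface); it is off by just as much as the pin, so 140 mm from it along panel +y. 8 mm stud, 18 mm high, fixed 18 mm washer and nut with 6.5 mm free beneath: the slotted foot goes under sideways, swinging clockwise seen from above, away from the robot, until the slot's floor stops on the stud.
- tube: Zigzag white glass tube of the sign, 12 mm thick, axis 36 mm above the panel, on clear posts, with porcelain end sockets 22 mm wide; fixed. All of it lies between panel x +34 and +99 mm, y -147 to +147 mm. Origin: centre of the panel's top surface, panel axes. Fragile.
- tumbler: Drinking tumbler with black bands and lid, 88 mm wide, 170 mm tall; origin: centre of its underside.
- tub: Empty open white plastic tub, 110 mm wide, 72 mm tall; origin: centre of its underside.
- screwdriver: Screwdriver with black handle lying on the bench; origin below its middle.
- spanner: Small open-ended spanner lying on the bench; origin below its middle.
- offcut: Dark wood offcut 45 x 130 x 30 mm; origin: centre of its underside.
- marker: Black marker pen, 12 mm thick, about 140 mm long, lying on the bench; origin below its middle.
Mind the look-alikes: they are no part of the job. Of the things shaped like the part that bears psu_mid, the aluminium one is meant.

How it is judged:
By the outcome, as a careful person would: the job done as asked, in the order asked, and still so for the second after the job is handed in, with the robot touching nothing.
It also fails if it takes over 72 s, if anything falls off the work surface, if the arm or the gripper's body presses on something with over 40 N, if the wrist force passes 120 N, or if a joint passes its speed limit or range.

## Working session

There is one attempt and no reset: what is moved stays moved. The work goes in short steps, Python scripts to look and compute and a shell command to move; the robot and the scene stay as the last step left them, time stands still between calls to the robot, and variables do not carry over. Pictures are saved under pics/ and viewed, on a budget of 10 in all, crops included, one or two more only if the job needs it, and the job is handed in when it is done.

```bash
ls; mkdir -p pics; python3 - <<'E'
from bench import telemetry, vision
import cv2,json
print(telemetry.read_state())
for n in("scene","top"):
    f=vision.grab_frame(n); cv2.imwrite(f"pics/{n}0.png",cv2.resize(f["pixels"][:,:,::-1],(800,600),interpolation=cv2.INTER_CUBIC))
    print(n,f["intrinsics"],f["dist"],f["rvec"],f["tvec"])
E
```

```text
pics
{'t': 0.0, 'joint_positions': array([-1.17196262e+00,  3.14208495e-01, -4.80725429e-02,  1.21020030e+00,
       -2.15372276e-05,  1.57079809e+00]), 'qd': array([ 0.00070736, -0.00097186,  0.00155286,  0.00073325, -0.00022277,
       -0.00014122]), 'joint_torque': array([ 2.23583938e-04, -5.39588141e+01,  3.39752626e+01,  1.92489603e-02,
        1.00614727e-04,  7.73133195e-06]), 'eef_pos': array([ 0.23275217, -0.55232601,  0.19454799]), 'eef_rot': array([ 9.80182089e-01,  1.98096849e-01, -1.77454671e-04, -8.23676958e-04]), 'ft_force': array([ 0.74190514, -0.78522994,  0.09921219]), 'torque': array([-0.03154553,  0.00012187, -0.01882863]), 'gripper_width': 0.08550981603035077}
scene [[408.20553089   0.         265.64052452]
 [  0.         408.20553089 191.76166076]
 [  0.           0.           1.        ]] [0.03497426 0.         0.         0.         0.        ] [ 1.52882928  2.04707495 -0.80033768] [ 0.19227068 -0.33080611  1.58095844]
top [[377.73883806   0.         252.56969616]
 [  0.         377.73883806 190.73321134]
 [  0.           0.           1.        ]] [-0.07026862  0.          0.          0.          0.        ] [ 2.1567344  -2.04448444  0.21456528] [-0.03522685  0.54404977  0.98987148]
```

View pics/top0.png

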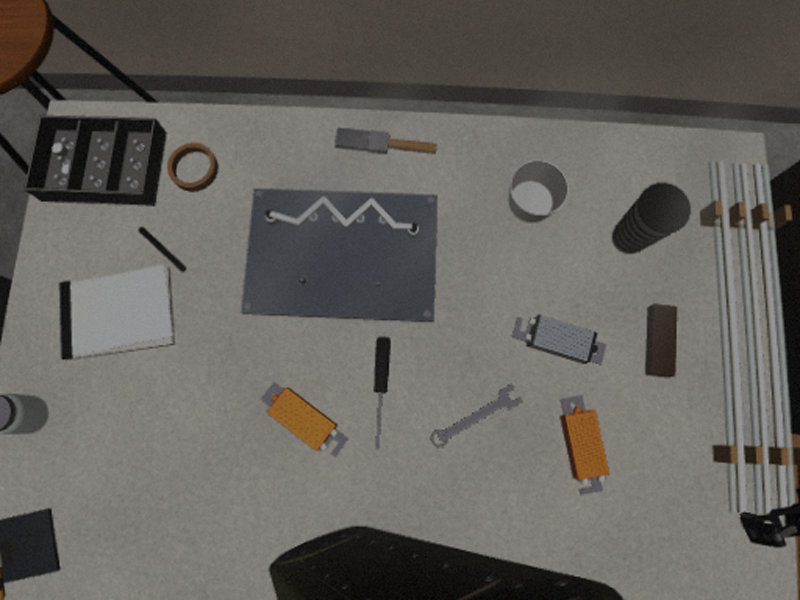

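View pics/scene0.png

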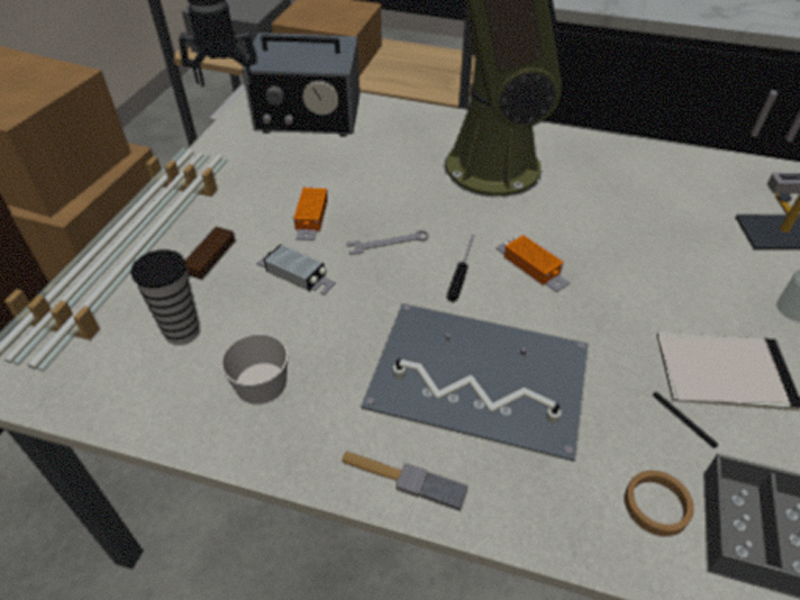

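The top view shows the panel with corners (256,190), (437,195), (434,320) and (243,313), the hook stud at (303,281) and the pin at (377,284). The aluminium supply is at (563,339), slotted foot on the left and hole on the right. I'll enlarge both areas.

```bash
cat > h.py <<'E'
import cv2,numpy as np
from bench import telemetry,vision
def ray(f,uv,z):
    uv=np.array(uv,float).reshape(-1,1,2)
    n=cv2.undistortPoints(uv,f["intrinsics"],f["dist"]).reshape(-1,2)
    R=cv2.Rodrigues(f["rvec"])[0];c=-R.T@np.ravel(f["tvec"])
    d=np.c_[n,np.ones(len(n))]@R
    return c+d*((z-c[2])/d[:,2])[:,None]
def proj(f,P):
    return cv2.projectPoints(np.array(P,float).reshape(-1,1,3),f["rvec"],f["tvec"],f["intrinsics"],f["dist"])[0].reshape(-1,2)
def crop(f,x,y,w,h,s):
    return cv2.resize(f["pixels"][y:y+h,x:x+w,::-1],None,fx=s,fy=s,interpolation=cv2.INTER_CUBIC)
E
python3 - <<'E'
from h import *
f=vision.grab_frame("top")
a=crop(f,150,115,136,95,5.8);b=crop(f,320,195,80,50,7)
o=np.zeros((600,800,3),np.uint8)
# left crop panel at 5.8 would be large: use 2 rows
a=crop(f,150,115,136,95,4);b=crop(f,320,190,80,46,5)
o[:380,:544]=a; o[370:600,400:800]=b
cv2.imwrite("pics/c1.png",np.clip(o*1.6,0,255).astype(np.uint8))
s=.64
c=ray(f,np.array([(256,190),(437,195),(434,320),(243,313)])*s,.01);print(c,c.mean(0))
print(ray(f,np.array([(303,281),(377,284)])*s,.022))
print(ray(f,np.array([(563,339),(533,331),(592,348)])*s,.036))
E
```

```text
[[ 0.75776966  0.27746473  0.01      ]
 [ 0.76466263 -0.07619462  0.01      ]
 [ 0.51823565 -0.0800396   0.01      ]
 [ 0.51249692  0.27556331  0.01      ]] [0.63829122 0.09919845 0.01      ]
[[0.5766703  0.16643161 0.022     ]
 [0.57811172 0.02864263 0.022     ]]
[[ 0.49083627 -0.31189509  0.036     ]
 [ 0.50263572 -0.25759591  0.036     ]
 [ 0.47713906 -0.36435668  0.036     ]]
```

View pics/c1.png

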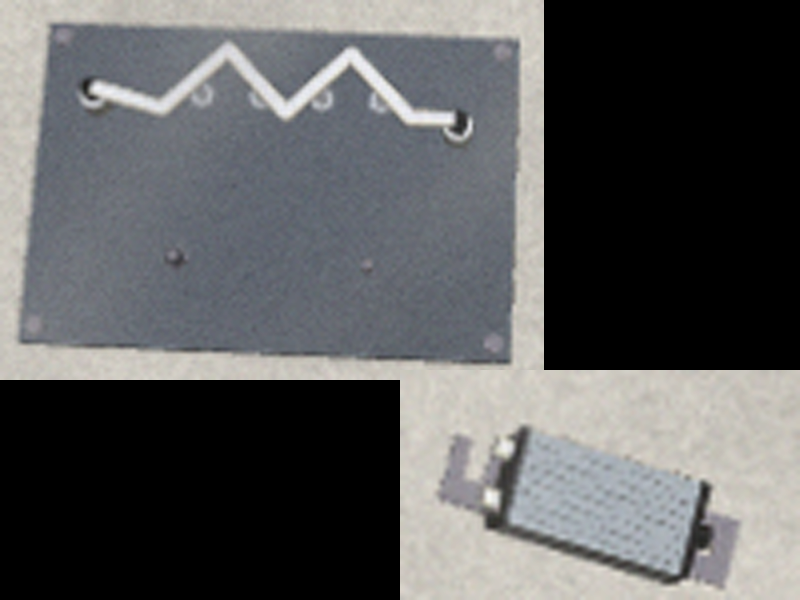

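```bash
cat >> h.py <<'E'
from scipy.spatial.transform import Rotation as Ro
def plan(p,yaw,p0=None,yaw0=None):
    "travel (cm, tool axes) and twist (deg) to TCP p with tool x at world yaw, tool down"
    s=telemetry.read_state();R=Ro.from_quat(s["eef_rot"]).as_matrix()
    y=np.degrees(np.arctan2(R[1,0],R[0,0])) if yaw0 is None else yaw0
    p0=s["eef_pos"] if p0 is None else np.array(p0)
    a=np.radians(y);X=np.array([np.cos(a),np.sin(a),0]);Y=np.array([np.sin(a),-np.cos(a),0])
    d=np.array(p)-p0
    return np.round([d@X*100,d@Y*100,-d[2]*100,(y-yaw+180)%360-180],2)
E
python3 - <<'E'
from h import *
print(plan([.490,-.312,.17],76.6))
E
```

```text
[ 33.04 -12.17   2.47 -53.75]
```

```bash
python3 -m jog '{"travel":[[5,-2,0.5],[10,-4,1],[15.5,-6,1.5],[21,-8,2],[27,-10,2.5],[33,-12.2,2.5],[33,-12.2,2.5],[33,-12.2,2.5]],"twist":[-9,-18,-27,-36,-45,-54,-54,-54],"fingers":[0,0,0,0,0,0,0,0]}'
python3 - <<'E'
from h import *
f=vision.grab_frame("wrist")
cv2.imwrite("pics/w1.png",cv2.resize(f["pixels"][:,:,::-1],(800,600),interpolation=cv2.INTER_CUBIC))
s=telemetry.read_state();print(s["eef_pos"],s["eef_rot"],s["joint_positions"])
R=cv2.Rodrigues(f["rvec"])[0];print(-R.T@np.ravel(f["tvec"]),R)
E
```

```text
t: 1.15
eef_pos: [0.4895, -0.3121, 0.1701]
eef_rot: [0.783, 0.622, -0.0, -0.0]
ft_force: [-0.1, -0.2, 0.4]
gripper_width: 0.0855
[ 0.4890173  -0.3127204   0.17016919] [ 7.83760650e-01  6.21062861e-01 -3.29022036e-04 -2.38154512e-04] [-5.68654461e-01  2.88218199e-01 -1.39206693e-01  1.14403623e+00
 -4.66835230e-04  1.23274206e+00]
[ 0.50852998 -0.23271415  0.34831496] [[ 9.74081046e-01 -2.26198044e-01  7.49064411e-04]
 [-2.14871959e-01 -9.24262363e-01  3.15545757e-01]
 [-7.06835011e-02 -3.07528094e-01 -9.48910066e-01]]
```

View pics/w1.png

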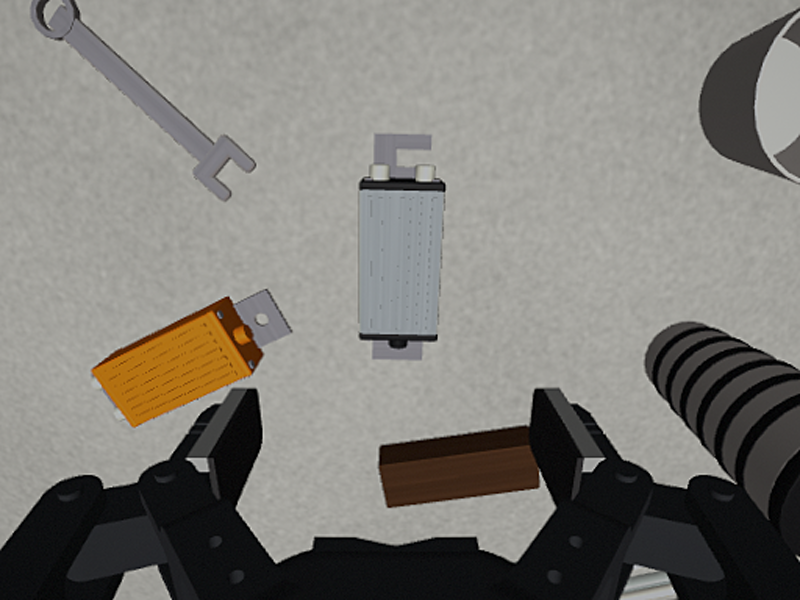

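The wrist view shows the supply centred near (401,262). Its slotted foot is at the top (375–431, 135) and its hole foot at the bottom (373–421, 360). The camera is on the tool's +x side, so a half-turn will put it over the hole foot.

```bash
python3 - <<'E'
from h import *
f=vision.grab_frame("wrist")
s=.64
t=ray(f,np.array([(360,181),(444,184),(437,339),(359,337)])*s,.036);print(t,t.mean(0))
e=ray(f,np.array([(375,135),(431,135),(421,360),(373,359)])*s,.004);print(e,e.mean(0))
for q in(t,e):
    d=(q[2]+q[3]-q[0]-q[1])/2;print(np.linalg.norm(d),np.degrees(np.arctan2(d[1],d[0])))
E
python3 -m jog '{"travel":[[0,0,0],[0,0,0],[0,0,0],[0,0,0],[0,0,0],[0,0,0],[0,0,0],[0,0,0],[0,0,0],[0,0,0],[0,0,0],[0,0,0]],"twist":[-10,-20,-30,-40,-50,-60,-70,-80,-90,-100,-110,-120],"fingers":[0,0,0,0,0,0,0,0,0,0,0,0]}'
```

```text
[[ 0.48086098 -0.25241146  0.036     ]
 [ 0.53324152 -0.26658035  0.036     ]
 [ 0.50701567 -0.37201758  0.036     ]
 [ 0.45298187 -0.35777307  0.036     ]] [ 0.49352501 -0.31219562  0.036     ]
[[ 0.4959212  -0.22644509  0.004     ]
 [ 0.53367415 -0.23523784  0.004     ]
 [ 0.49074411 -0.40123671  0.004     ]
 [ 0.45345464 -0.39159677  0.004     ]] [ 0.49344852 -0.31362911  0.004     ]
0.10881578197632727 -104.3951601751144
0.17099215525001793 -104.46029974552837
t: 2.75
eef_pos: [0.4884, -0.3138, 0.1705]
eef_rot: [-0.148, 0.989, -0.0, -0.0]
ft_force: [0.1, 0.7, -0.1]
gripper_width: 0.0855
```

```bash
python3 - <<'E'
from h import *
print(plan([.4935,-.313,.006],-104.4))
E
```

```text
[ -0.51  -0.07  16.45 -58.61]
```

```bash
python3 -m jog '{"travel":[[-0.5,-0.1,1],[-0.5,-0.1,2],[-0.5,-0.1,3],[-0.5,-0.1,4],[-0.5,-0.1,6],[-0.5,-0.1,8],[-0.5,-0.1,10],[-0.5,-0.1,12.5],[-0.5,-0.1,14.5],[-0.5,-0.1,16],[-0.5,-0.1,16.4],[-0.5,-0.1,16.4]],"twist":[-10,-20,-30,-40,-50,-58.6,-58.6,-58.6,-58.6,-58.6,-58.6,-58.6],"fingers":[0,0,0,0,0,0,0,0,0,0,0,0]}'
python3 -m jog '{"travel":[[0,0,0],[0,0,0],[0,0,0],[0,0,0],[0,0,0],[0,0,0]],"twist":[0,0,0,0,0,0],"fingers":[0.6,0.6,0.6,0.6,0.6,0.6]}' 50
python3 - <<'E'
from h import *
f=vision.grab_frame("wrist")
cv2.imwrite("pics/w2.png",cv2.resize(f["pixels"][:,:,::-1],(800,600),interpolation=cv2.INTER_CUBIC))
E
```

```text
t: 4.25
eef_pos: [0.4947, -0.3123, 0.0067]
eef_rot: [-0.612, 0.791, -0.0, 0.0]
ft_force: [1.0, -0.8, -0.2]
gripper_width: 0.0854
t: 5.0
eef_pos: [0.4948, -0.3118, 0.0064]
eef_rot: [-0.612, 0.791, 0.0, -0.0]
ft_force: [-0.1, -0.1, -0.5]
gripper_width: 0.0338
```

View pics/w2.png

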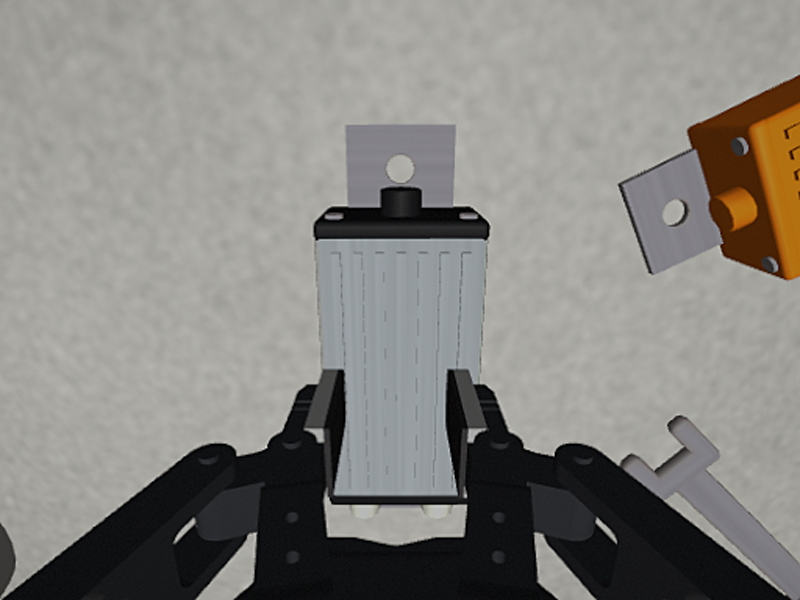

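The foot and its hole are clear, with the hole at (400,168). The opening reads 34 mm, though, which can't be right with a 56 mm case between the pads. I'll compare the geometry numerically.

```bash
python3 - <<'E'
from h import *
f=vision.grab_frame("wrist");s=.64
st=telemetry.read_state();print(st["gripper_width"],st["eef_pos"],st["ft_force"],f["intrinsics"][0,0])
for z in(0,.02,.036):
    print(z,ray(f,np.array([(400,168)])*s,z+.004))
print("foot end w",np.linalg.norm(np.diff(ray(f,np.array([(346,125),(456,125)])*s,.004),axis=0)))
print("case w",np.linalg.norm(np.diff(ray(f,np.array([(316,240),(488,240)])*s,.036),axis=0)))
print("case rear w",np.linalg.norm(np.diff(ray(f,np.array([(333,498),(467,498)])*s,.036),axis=0)))
a=np.radians(-104.4);X=np.array([np.cos(a),np.sin(a),0]);Y=np.array([-X[1],X[0],0]);c=np.array([.4935,-.313,.036])
print(proj(f,[c+56*.001*i*X+.028*j*Y for i,j in((1,1),(1,-1),(-1,-1),(-1,1))])/s)
p=st["eef_pos"];R=Ro.from_quat(st["eef_rot"]).as_matrix()
for w in(.034,.056):
  for b in (0,.01,.02,.03): print(w,b,(proj(f,[p-b*R[:,2]+w/2*k*R[:,1]+.011*R[:,0] for k in(1,-1)])/s).round().tolist())
E
```

```text
0.0337937609873003 [ 0.49479503 -0.31183469  0.00637319] [-0.35764431  0.21988707  0.64748871] 303.1329993630367
0 [[ 0.47568361 -0.38027631  0.004     ]]
0.02 [[ 0.4755841  -0.38136945  0.024     ]]
0.036 [[ 0.47550449 -0.38224396  0.04      ]]
foot end w 0.03973082580818681
case w 0.05483075265598655
case rear w 0.05232329741958204
[[310.09824532 218.48443974]
 [488.19405275 218.29376401]
 [469.96684647 504.50048588]
 [327.47460986 504.56317081]]
0.034 0 [[438.0, 322.0], [354.0, 322.0]]
0.034 0.01 [[440.0, 331.0], [352.0, 331.0]]
0.034 0.02 [[443.0, 342.0], [350.0, 342.0]]
0.034 0.03 [[446.0, 354.0], [347.0, 354.0]]
0.056 0 [[465.0, 322.0], [327.0, 322.0]]
0.056 0.01 [[469.0, 331.0], [323.0, 331.0]]
0.056 0.02 [[473.0, 342.0], [319.0, 342.0]]
0.056 0.03 [[478.0, 354.0], [315.0, 353.0]]
```

```bash
python3 - <<'E'
from h import *
f=vision.grab_frame("scene");p=telemetry.read_state()["eef_pos"];q=proj(f,[p,p+[0,0,.05],p+[0,0,.1]]);print(q)
x,y=(q[0]-[80,75]).astype(int)
print(x,y,(q-[x,y])*5)
cv2.imwrite("pics/s2.png",np.clip(crop(f,x,y,160,120,5)*1.5,0,255).astype(np.uint8))
E
```

```text
[[189.04457725 173.33958823]
 [187.14428912 161.69177918]
 [185.1261472  149.3501461 ]]
109 98 [[400.22288626 376.69794116]
 [390.7214456  318.45889588]
 [380.63073602 256.75073052]]
```

View pics/s2.png

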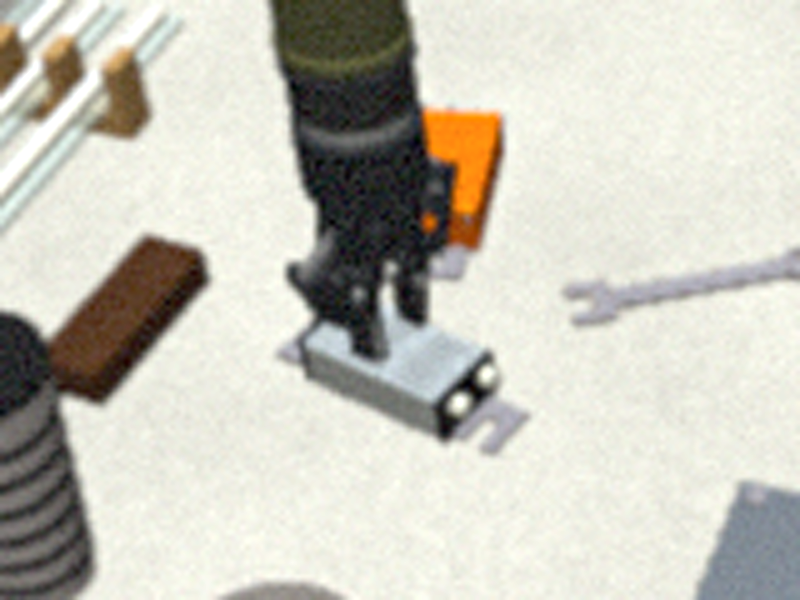

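The scene view confirms it: the fingertips (375,355) stand on top of the case. The real finger ends are about 40 mm short of the reported TCP. I'll reopen, go lower while watching the force, and grip again.

```bash
python3 -m jog '{"travel":[[0,0,0],[0,0,0],[0,0,0],[0,0,0],[0,0,0.4],[0,0,0.8],[0,0,1.2],[0,0,1.6],[0,0,2.0],[0,0,2.0]],"twist":[0,0,0,0,0,0,0,0,0,0],"fingers":[0,0,0,0,0,0,0,0,0,0]}' 50
python3 -m jog '{"travel":[[0,0,0.4],[0,0,0.8],[0,0,1.2],[0,0,1.2]],"twist":[0,0,0,0],"fingers":[0,0,0,0]}' 50
python3 - <<'E'
from h import *
f=vision.grab_frame("scene");p=telemetry.read_state()
print(p["eef_pos"],p["ft_force"])
cv2.imwrite("pics/s3.png",np.clip(crop(f,109,98,160,120,5)*1.5,0,255).astype(np.uint8))
E
```

```text
t: 6.4
eef_pos: [0.4945, -0.3116, -0.014]
eef_rot: [-0.612, 0.791, 0.0, -0.0]
ft_force: [-0.0, 0.6, -0.1]
gripper_width: 0.0852
t: 6.9
eef_pos: [0.4944, -0.3116, -0.0261]
eef_rot: [-0.612, 0.791, 0.0, -0.0]
ft_force: [0.2, 0.0, 0.4]
gripper_width: 0.0854
[ 0.49464001 -0.31175774 -0.02581308] [0.20574993 0.23336102 0.15455149]
```

View pics/s3.png

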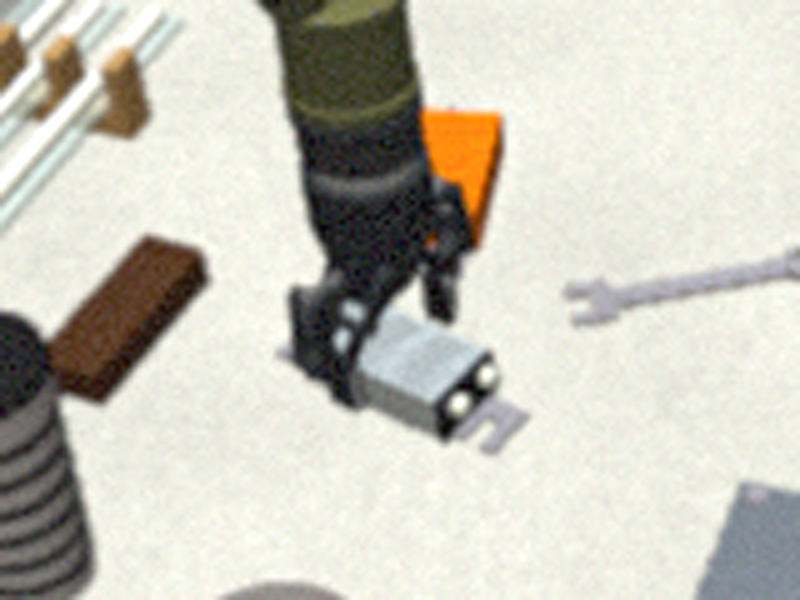

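```bash
python3 -m jog '{"travel":[[0,0,0],[0,0,0],[0,0,0],[0,0,0],[0,0,0]],"twist":[0,0,0,0,0],"fingers":[0.6,0.6,0.6,0.6,0.6]}' 60
python3 -m jog '{"travel":[[0,0,-0.6],[0,0,-1.5],[0,0,-3],[0,0,-5],[0,0,-6],[0,0,-6],[0,0,-6]],"twist":[0,0,0,0,0,0,0],"fingers":[0.6,0.6,0.6,0.6,0.6,0.6,0.6]}' 60
python3 - <<'E'
from h import *
f=vision.grab_frame("wrist");p=telemetry.read_state()
print(p["eef_pos"],p["eef_rot"],p["ft_force"],p["torque"])
cv2.imwrite("pics/w3.png",cv2.resize(f["pixels"][:,:,::-1],(800,600),interpolation=cv2.INTER_CUBIC))
E
```

```text
t: 7.58
eef_pos: [0.4949, -0.312, -0.0252]
eef_rot: [-0.612, 0.791, -0.0, 0.0]
ft_force: [-1.8, 0.6, 5.5]
gripper_width: 0.0549
t: 8.45
eef_pos: [0.4943, -0.3116, 0.0339]
eef_rot: [-0.612, 0.791, 0.0, -0.0]
ft_force: [0.2, 0.2, -4.2]
gripper_width: 0.0546
[ 0.49420303 -0.31147755  0.03366429] [-6.11868966e-01  7.90958883e-01  6.04307609e-04 -2.20101052e-04] [ 0.93105022 -0.04884324 -4.27450893] [-0.01541361 -0.0233033  -0.03167193]
```

View pics/w3.png

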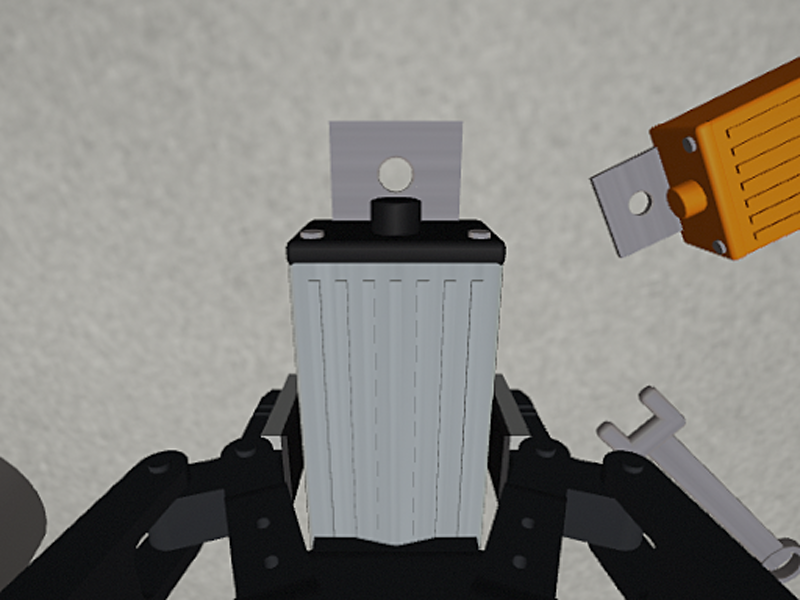

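The supply is held level, weighing about 4.3 N, with its hole at (396,174). Next I find the hole in the tool frame and plan the hover so that hole and pin both show in the wrist picture.

```bash
python3 - <<'E'
from h import *
f=vision.grab_frame("wrist");st=telemetry.read_state();p=st["eef_pos"];R=Ro.from_quat(st["eef_rot"]).as_matrix()
h=ray(f,np.array([(396,174)])*.64,.0635)[0]
e=ray(f,np.array([(330,122),(463,122)])*.64,.0635);print(np.linalg.norm(e[1]-e[0]))
h-=p;hx,hy=h@R[:,0],h@R[:,1];print("hole tool",hx,hy)
yaw=-59;a=np.radians(yaw);X=np.array([np.cos(a),np.sin(a),0]);Y=np.array([np.sin(a),-np.cos(a),0])
pin=np.array([.578,.0286,0])
t=pin-(hx+.03)*X-hy*Y;t[2]=.0065
print(t,plan(t,yaw))
E
```

```text
0.03941257484936626
hole tool 0.07101074868354529 -0.00024562729172852073
[0.52576507 0.1150566  0.0065    ] [-42.08   7.66   2.71 -45.55]
```

```bash
python3 -m jog '{"travel":[[-2,0.3,-0.5],[-6,1,-1],[-10.5,1.9,-1],[-15,2.7,-1],[-20,3.6,-1],[-25,4.5,-1],[-30,5.4,-1],[-35,6.3,-1],[-39,7.1,-1],[-41.5,7.6,-0.5],[-42.1,7.7,0],[-42.1,7.7,0]],"twist":[-2,-6,-10,-15,-20,-25,-30,-35,-40,-44,-45.5,-45.5],"fingers":[0.6,0.6,0.6,0.6,0.6,0.6,0.6,0.6,0.6,0.6,0.6,0.6]}'
python3 -m jog '{"travel":[[0,0,1],[0,0,2],[0,0,2.7],[0,0,2.7],[0,0,2.7]],"twist":[0,0,0,0,0],"fingers":[0.6,0.6,0.6,0.6,0.6]}'
python3 - <<'E'
from h import *
f=vision.grab_frame("wrist");p=telemetry.read_state()
print(p["eef_pos"],p["eef_rot"],p["ft_force"])
cv2.imwrite("pics/w4.png",np.clip(crop(f,160,30,200,150,4)*1.3,0,255).astype(np.uint8))
E
```

```text
t: 10.05
eef_pos: [0.525, 0.1152, 0.0338]
eef_rot: [0.87, -0.492, -0.001, 0.001]
ft_force: [0.2, -0.3, -4.0]
gripper_width: 0.0545
t: 10.68
eef_pos: [0.5262, 0.1149, 0.0075]
eef_rot: [0.87, -0.493, 0.0, -0.0]
ft_force: [-0.6, 0.2, -3.5]
gripper_width: 0.0549
[0.52636053 0.11496727 0.00765763] [ 8.70104076e-01 -4.92867973e-01  1.86008550e-04 -1.54675451e-04] [-0.47152379 -0.26109195 -4.23513019]
```

View pics/w4.png

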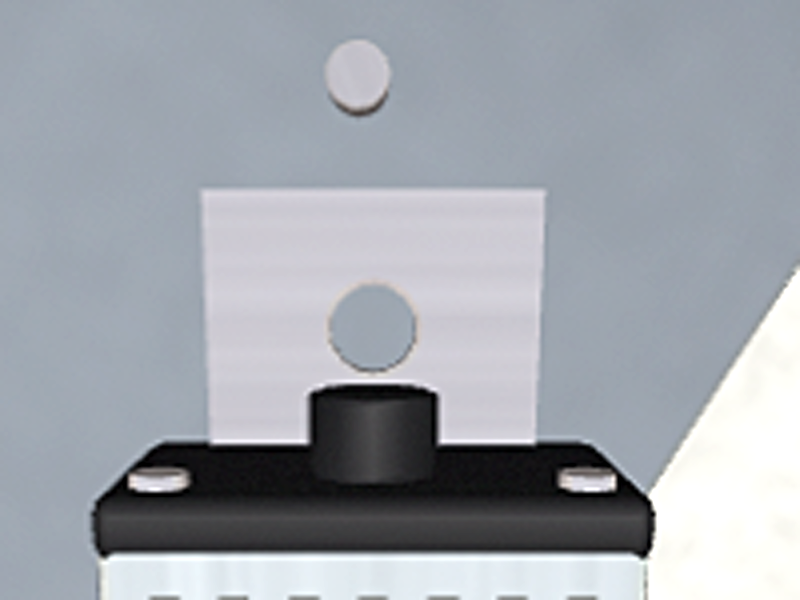

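Pin top at (358,76) and hole at (373,327) in the crop, both sharp.

```bash
python3 - <<'E'
from h import *
f=vision.grab_frame("wrist");st=telemetry.read_state();p=st["eef_pos"];R=Ro.from_quat(st["eef_rot"]).as_matrix()
g=lambda u,v:(160+u/4,30+v/4)   # cv2.resize half-pixel offset cancels in the difference
zu=p[2]+.0255
h=ray(f,[g(373,327)],zu+.004)[0];n=ray(f,[g(358,76)],.022)[0]
w=ray(f,[g(202,190),g(546,190)],zu+.004);print("foot",np.linalg.norm(w[0]-w[1]))
w=ray(f,[g(325,76),g(391,76)],.022);print("pin dia",np.linalg.norm(w[0]-w[1]))
d=(n-h);print(n,h,"move cm tool x,y:",100*d@R[:,0],100*d@R[:,1],"down to rest",100*(zu-.010), "pin top",100*(zu-.022))
E
```

```text
foot 0.0398831713356407
pin dia 0.008231961622813845
[0.58035507 0.02954358 0.022     ] [0.56344055 0.05401804 0.03723581] move cm tool x,y: 2.9685958573108224 -0.1912551358510004 down to rest 2.323580863965507 pin top 1.1235808639655072
```

```bash
python3 -m jog '{"travel":[[1,-0.1,0],[2,-0.19,0.2],[2.97,-0.19,0.4],[2.97,-0.19,0.8],[2.97,-0.19,0.9],[2.97,-0.19,0.9]],"twist":[0,0,0,0,0,0],"fingers":[0.6,0.6,0.6,0.6,0.6,0.6]}'
python3 -m jog '{"travel":[[0,0,0.1],[0,0,0.2],[0,0,0.3],[0,0,0.4],[0,0,0.45],[0,0,0.45]],"twist":[0,0,0,0,0,0],"fingers":[0.6,0.6,0.6,0.6,0.6,0.6]}'
```

```text
t: 11.52
eef_pos: [0.5425, 0.0907, -0.0019]
eef_rot: [0.87, -0.493, -0.0, 0.0]
ft_force: [0.2, -0.0, -3.8]
gripper_width: 0.0552
t: 12.28
eef_pos: [0.5429, 0.0905, -0.0061]
eef_rot: [0.87, -0.493, -0.0, 0.0]
ft_force: [1.3, 0.5, -4.2]
gripper_width: 0.0548
```

The underside is now below the pin top with no added force, so the hole is on the pin. Continuing down.

```bash
python3 -m jog '{"travel":[[0,0,0.2],[0,0,0.4],[0,0,0.6],[0,0,0.75],[0,0,0.75]],"twist":[0,0,0,0,0],"fingers":[0.6,0.6,0.6,0.6,0.6]}'
python3 -m jog '{"travel":[[0,0,0.07],[0,0,0.14],[0,0,0.2],[0,0,0.2]],"twist":[0,0,0,0],"fingers":[0.6,0.6,0.6,0.6]}'
```

```text
t: 12.9
eef_pos: [0.5428, 0.0905, -0.0138]
eef_rot: [0.87, -0.493, -0.0, 0.0]
ft_force: [-0.3, 0.0, -4.7]
gripper_width: 0.0549
t: 13.4
eef_pos: [0.543, 0.0905, -0.0152]
eef_rot: [0.87, -0.493, 0.0, -0.0]
ft_force: [-1.6, -0.5, 2.3]
gripper_width: 0.0551
```

Now resting flat on the panel (Fz went from −4.2 to +2.3 N). I ease the pressure a touch and swing clockwise about the pin, 7.13 cm ahead along tool x.

```bash
python3 -m jog '{"travel":[[0,-0.25,-0.02],[0.01,-0.5,-0.02],[0.03,-0.74,-0.02],[0.06,-0.99,-0.02],[0.1,-1.24,-0.02],[0.14,-1.48,-0.02],[0.2,-1.72,-0.02],[0.26,-1.96,-0.02],[0.33,-2.2,-0.02],[0.41,-2.44,-0.02],[0.41,-2.44,-0.02]],"twist":[2,4,6,8,10,12,14,16,18,20,20],"fingers":[0.6,0.6,0.6,0.6,0.6,0.6,0.6,0.6,0.6,0.6,0.6]}'
python3 - <<'E'
from h import *
f=vision.grab_frame("top");p=telemetry.read_state()
print(p["ft_force"],p["torque"])
q=proj(f,[[.58,.1,.03]])[0].astype(int);print(q)
cv2.imwrite("pics/t5.png",np.clip(crop(f,q[0]-60,q[1]-45,120,90,6.6)*1.6,0,255).astype(np.uint8))
E
```

```text
t: 14.78
eef_pos: [0.5664, 0.0998, -0.0152]
eef_rot: [0.771, -0.637, -0.0, -0.0]
ft_force: [-3.3, -0.4, 5.0]
gripper_width: 0.055
[-1.64944321 -0.47660491  4.67657018] [-0.09879114  0.74375118 -0.13685105]
[216 179]
```

View pics/t5.png

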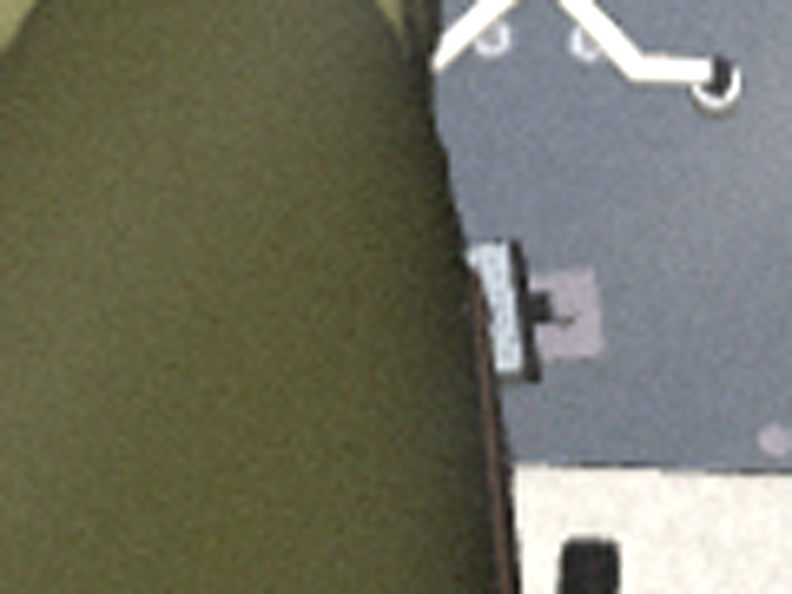

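The top view is mostly hidden by the arm, but the hole foot lies on the pin at (565,320) in the crop. Carrying on, in smaller steps near home.

```bash
python3 -m jog '{"travel":[[0,-0.12,-0.02],[0,-0.25,-0.03],[0.01,-0.37,-0.03],[0.01,-0.5,-0.03],[0.02,-0.62,-0.03],[0.04,-0.74,-0.03],[0.04,-0.74,-0.03]],"twist":[1,2,3,4,5,6,6],"fingers":[0.6,0.6,0.6,0.6,0.6,0.6,0.6]}'
python3 -m jog '{"travel":[[0,-0.06,0],[0,-0.12,0],[0,-0.19,0],[0,-0.25,0],[0,-0.25,0]],"twist":[0.5,1,1.5,2,2],"fingers":[0.6,0.6,0.6,0.6,0.6]}'
python3 - <<'E'
from h import *
p=telemetry.read_state();print(p["torque"])
E
```

```text
t: 15.7
eef_pos: [0.5736, 0.1006, -0.0152]
eef_rot: [0.737, -0.676, 0.0, -0.0]
ft_force: [-1.3, 0.1, 1.5]
gripper_width: 0.055
t: 16.32
eef_pos: [0.5759, 0.1007, -0.0152]
eef_rot: [0.725, -0.689, 0.0, -0.0]
ft_force: [-2.1, 0.1, 0.6]
gripper_width: 0.0547
[-0.01232371  0.47406238 -0.00654983]
```

```bash
for i in 1 2 3; do python3 -m jog '{"travel":[[0,-0.03,0],[0,-0.07,0],[0,-0.07,0]],"twist":[0.25,0.55,0.55],"fingers":[0.6,0.6,0.6]}'|grep -E "pos|rot|force"; python3 -c "
from bench import telemetry as t
s=t.read_state();import numpy as np;q=s['eef_rot'];print(s['torque'],2*np.degrees(np.arctan2(q[1],q[0])))"; done
```

```text
eef_pos: [0.5766, 0.1008, -0.0152]
eef_rot: [0.722, -0.692, 0.0, 0.0]
ft_force: [-1.4, 0.0, -0.2]
[-0.0710976   0.45942352 -0.02655511] -87.6152118041106
eef_pos: [0.5773, 0.1008, -0.0152]
eef_rot: [0.718, -0.696, 0.0, 0.0]
ft_force: [0.2, -0.9, -1.4]
[-0.04866055  0.30780596  0.0091459 ] -88.15975049018154
eef_pos: [0.578, 0.1009, -0.0152]
eef_rot: [0.715, -0.699, 0.0, -0.0]
ft_force: [-0.5, -0.0, -2.7]
[-0.03242913  0.13280965 -0.05181567] -88.70776194223616
```

```bash
for i in 1 2 3; do python3 -m jog '{"travel":[[0,-0.03,0.01],[0,-0.06,0.01],[0,-0.06,0.01]],"twist":[0.25,0.5,0.5],"fingers":[0.6,0.6,0.6]}'|grep -E "pos|force"; python3 -c "
from bench import telemetry as t
s=t.read_state();import numpy as np;q=s['eef_rot'];print(s['ft_force'],s['torque'],2*np.degrees(np.arctan2(q[1],q[0])))"; done
```

```text
eef_pos: [0.5785, 0.1009, -0.0152]
ft_force: [-0.4, -0.9, -2.3]
[-0.44283867 -0.94610839 -2.26525392] [-0.06660775  0.29085317  0.0198602 ] -89.20983207358498
eef_pos: [0.579, 0.1009, -0.0152]
ft_force: [-2.8, -0.1, 1.5]
[-2.79126297 -0.06438103  1.49212024] [-0.13398213  0.65404266  0.02028494] -89.70006813128828
eef_pos: [0.579, 0.1009, -0.0152]
ft_force: [-5.3, -0.1, 5.7]
[-5.34863232 -0.1461117   5.72203959] [-0.13235504  1.02342158  0.65091482] 269.8592204558088
```

The force has come up (Fx −5.3 N, Mz +0.65 N·m) and x has stopped, so it is at the stop. One small push to confirm, then I relax, release and look.

```bash
python3 -m jog '{"travel":[[0,-0.03,-0.02],[0,-0.05,-0.02],[0,-0.05,-0.02]],"twist":[0.2,0.4,0.4],"fingers":[0.6,0.6,0.6]}'
python3 -c "
from bench import telemetry as t
s=t.read_state();import numpy as np;q=s['eef_rot'];print(s['ft_force'],s['torque'],2*np.degrees(np.arctan2(q[1],q[0])))"
```

```text
t: 18.95
eef_pos: [0.5788, 0.1009, -0.0152]
eef_rot: [-0.704, 0.71, 0.001, -0.001]
ft_force: [-6.5, -0.5, 6.1]
gripper_width: 0.0547
[-6.47115128 -0.48179451  6.10193543] [-0.1552658   1.27450126  1.25058498] 269.5438016582105
```

```bash
python3 -m jog '{"travel":[[0,0.03,-0.02],[0,0.05,-0.03],[0,0.05,-0.03],[0,0.05,-0.03],[0,0.05,-0.03],[0,0.05,-0.03],[0,0.05,-0.03],[0,0.05,-0.03]],"twist":[-0.4,-0.7,-0.7,-0.7,-0.7,-0.7,-0.7,-0.7],"fingers":[0.6,0.6,0.3,0.2,0.1,0,0,0]}' 20
python3 -m jog '{"travel":[[0,0,-1],[0,0,-2],[0,0,-4],[0,0,-6.5],[0,0,-10],[0,0,-14],[0,0,-17],[0,0,-17]],"twist":[0,0,0,0,0,0,0,0],"fingers":[0,0,0,0,0,0,0,0]}'
python3 - <<'E'
from h import *
print(plan([.46,.10,.16],-90))
f=vision.grab_frame("wrist")
cv2.imwrite("pics/w6.png",cv2.resize(f["pixels"][:,:,::-1],(800,600),interpolation=cv2.INTER_CUBIC))
E
```

```text
t: 19.95
eef_pos: [0.5797, 0.1009, -0.0149]
eef_rot: [0.708, -0.706, 0.0, -0.0]
ft_force: [0.2, -0.6, 0.2]
gripper_width: 0.0857
t: 20.95
eef_pos: [0.582, 0.1013, 0.159]
eef_rot: [0.708, -0.706, 0.002, -0.003]
ft_force: [1.3, 0.3, -0.7]
gripper_width: 0.085
[ 0.11 12.2  -0.1   0.1 ]
```

View pics/w6.png

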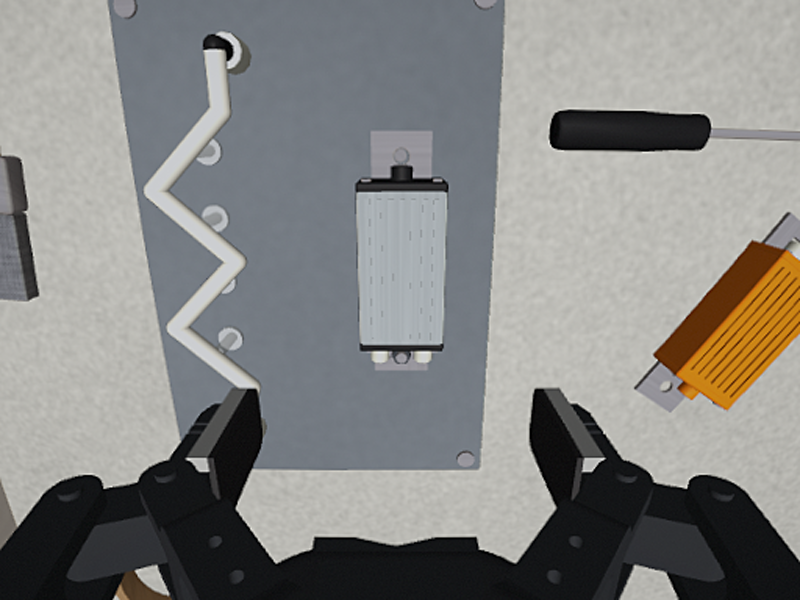

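Pin in the hole at (401,156), and the hook's washer between the outlets at (402,358). I move along +y for a close look at the slotted end.

```bash
python3 -m jog '{"travel":[[-3,1,0],[-6,2,0],[-9,3,0],[-12,4,0],[-15,5,0],[-15,5,0],[-15,5,0]],"twist":[0,0,0,0,0,0,0],"fingers":[0,0,0,0,0,0,0]}' |tail -1
python3 - <<'E'
from h import *
f=vision.grab_frame("wrist")
n=np.array([.580,.0295]);hk=proj(f,[[.58,.17,.025]])[0].astype(int);pp=proj(f,[[.58,.1,.05]])[0];print(hk,pp,f["pixels"].shape)
x0=min(max(hk[0]-60,0),392);y0=min(max(hk[1]-50,0),294);print(x0,y0)
np.save("f.npy",f,allow_pickle=True)
cv2.imwrite("pics/w7.png",np.clip(crop(f,x0,y0,120,90,6.6)*1.3,0,255).astype(np.uint8))
E
```

```text
gripper_width: 0.0854
[201  90] [192.81525553   4.15581944] (384, 512, 3)
141 40
```

View pics/w7.png

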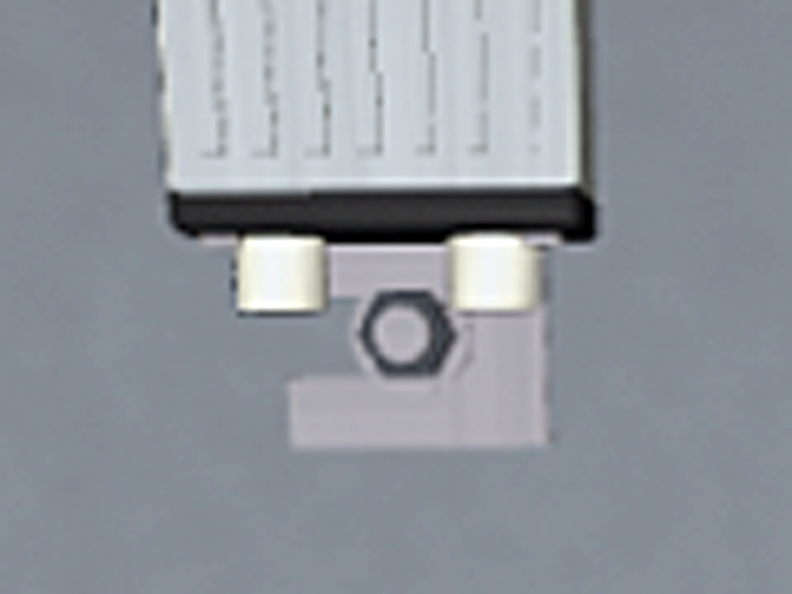

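```bash
python3 - <<'E'
from h import *
f=np.load("f.npy",allow_pickle=True).item()
g=lambda u,v:(141+u/6.6,40+v/6.6)
L=ray(f,[g(291,415),g(548,415)],.014)
n=ray(f,[g(405,333)],.028)[0]
print("foot edges",L,"mid",L.mean(0),np.linalg.norm(L[0]-L[1]),"stud",n)
print("pin seen earlier .5804,.0295 -> direction to stud",np.degrees(np.arctan2(n[1]-.0295,n[0]-.5804)))
E
```

```text
foot edges [[0.59870268 0.18164485 0.014     ]
 [0.55900029 0.18172559 0.014     ]] mid [0.57885148 0.18168522 0.014     ] 0.039702473758977896 stud [0.57829799 0.16956624 0.028     ]
pin seen earlier .5804,.0295 -> direction to stud 90.8597862809544
```

The stud is within 0.7 mm of the home position, on the floor side, so the foot is fully home. The robot is clear, and I hand in.

```bash
python3 -c "
from bench import sign_off,telemetry
s=telemetry.read_state();print(s['t'],s['eef_pos'],s['ft_force']);print(sign_off())"
```

```text
21.925 [0.52919296 0.24995138 0.15448584] [-0.55254632 -0.21082367 -1.12258724]
the job is handed in; nothing more can be done
None
```

The aluminium power supply is mounted on the panel, and I handed the job in at about 22 s. I lowered its hole over the pin with the slotted end swung about 30° towards the robot. It then lay flat on the panel, and I swung it clockwise until the slotted foot stopped on the other stud. I relaxed the push, let go and moved the arm clear.

**Last checks**
- **Force at the stop:** x stopped changing while the moment about z rose to 1.25 N·m and the sideways force to 6.5 N, so the slot floor was on the stud. The highest force I read was about 8 N.
- **Final pictures:** the pin shows in the hole and the nut and washer stand over the slotted foot. The stud measures 0.6–0.7 mm to the floor side of home, which is within measurement error. The glass tube looked untouched.
- **Not checked:** I did not re-photograph the whole bench, but the arm made no contact with anything else that I could tell from the readings.

**One disagreement:** the real finger ends are about 40 mm short of the reported TCP. Because of this, the first grasp closed in the air just above the case, with no contact force. I reopened, went lower and gripped properly.

I viewed 10 pictures, not counting the two overview pictures I started with, so 12 in all against the budget of 10.

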